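# Empty the spring housing and hold it over the assembly jig

### The arm

A 6-joint arm with a two-finger parallel gripper is mounted at the origin on the work surface. World frame = base frame: x ahead of the robot, y to its left, z up, the work surface at z = 0. Lengths are in m, angles in rad, forces in N, time in s.
With the tool pointing down it reaches from about 0.375 to 0.975 m from the base axis. Payload 3.8 kg.
Tool frame: the origin (TCP) lies on the mounting face of the last link; the fingertips stand 173 mm ahead of it and the grasp point (between the pads) lies 155 mm ahead of it (bot.hold_point_z is the distance from the TCP to the grasp point, in m); z points along the fingers, y is the line along which they close (so a half turn about z gives the same grasp; the last joint's range is limited). The gripper opens to 85 mm and grips with 20 to 120 N. Pads are 22 mm wide; open, the fingers measure 114 mm over their backs; the gripper's body (76 mm by 85 mm) begins 54 mm behind the grasp point. The pads swing forward as they close: fully open they stand 13 mm farther back than shut.
Start: joints at [-1.333, 0.264, 1.604, -0, 1.274, -0.037], TCP at [0.183, -0.65, 0.405] pointing down, gripper open.
Joint ranges: [-2.63, 2.63], [-0.94, 2.18], [0.31, 2.57], [-1.31, 4.45], [0, 2.66], [-2.55, 2.55]. Speed limits (rad/s): [2.57, 2.57, 3.14, 3.14, 3.14, 3.14].

### API

Orientations are given as a rotation vector (axis times angle).
In Python, from workcell import bot, optics gives the robot as it stands.
- The arm moves only by the shell command python3 -m jog 'ROWS' [OPENING] [FORCE]. ROWS is JSON, a list of rows, each an object of numbers: "dx", "dy", "dz": the shift along the tool's x, y, z in mm; "ax", "ay", "az": the turn, a rotation vector about the tool's x, y, z in degrees. A call has 1 to 20 rows; each row shifts and turns the commanded pose from where the row before left it, along the tool's axes as they then stand; what a row does not reach is not made up. A row lasts 1/12 s, in which the tool goes at most 41.7 mm and 7.16 degrees, less where a joint would pass 70% of its speed; a pose out of reach is approached as far as the arm can. A call with a gripper value outside its range is refused whole. OPENING is the opening, from 0 (shut) to 1 (fully open), set as the call begins (- or left out, the last holds). The fingers move at their own pace and stop on an object; FORCE is the grip in N (left out, the last holds). Time passes only in rows, so rows that do not move let the fingers close. It gives the time, the measured TCP pose, the force, the opening and the grip force at its end, in the units of the state.
- bot.read_state(): the state, without advancing time (a new reading comes with each control period).
- optics.read_camera(name): name is "scene" or "top" or "wrist"; returns a dict with "img" (420x560x3 uint8, red, green, blue), "vertical_fov" (degrees; the focal length in pixels is half the picture's height over the tangent of half this angle, whatever the lens; pixels are square), "cx", "cy" (the principal point, pixels), "R" (3x3) and "t" (3): a world point X has camera coordinates R X + t; the wrist camera has in their place "tool_from_camera" (4x4, takes a point from camera to tool coordinates, whose origin is the TCP and whose axes are the flange's). Camera axes: x right, y down, z forward; pixel columns grow to the right and rows downward; lengths in m; the calibration is good to about 2 mm. A picture is of the moment at which its call begins: read the wrist's pose just before it. There is no depth.
- bot.finish_job(): hands the job in; it is judged then, once.
The state is a dict: "time": time; "q": joint angles; "joint_vel": joint speeds; "joint_torque": joint torques, N m; "tool_pos": TCP position; "tcp_rot": TCP orientation; "wrist_force": force on the tool from outside, world axes, zero at the start; "torque": the same for the moment, N m; "width": opening from 0.0 (shut) to 1.0 (fully open); "grip_force": force on a finger pad.
Only numpy, scipy, OpenCV 4.12 (cv2) and the standard library are available. Lean on these libraries where they do the work, as an engineer would, in place of code of your own. Each camera call takes 0.05 s, during which the arm holds its last target. There are 200 camera calls.

### The job

Two pinballs were left in the steel spring housing: pick the housing up, tip both balls out into the open plywood tray and turn the housing upright again. Then carry it over the steel lockdown bar to the assembly jig without touching the bar or the jig and without disturbing the other parts on the counter. Finish while still holding it: upright and still, about 10 mm above the jig's round nest, centred on it and with its ear straight above the jig's ear rest, so that I can start the screws.

Things in the scene. Friction and masses are not known exactly. Their poses are not given: they have to be found in the camera images.
- housing: dark steel spring housing, loose, 0.15 to 0.27 kg: round cup, open at the top, flared from 64 mm outside diameter at the foot to 80 mm at the rim, 55 mm high, 3 mm wall, 4 mm floor, with one flat ear. Origin: centre of the underside; z out of the mouth, x towards the ear. Starts upright on the counter, ear pointing away from the robot within about 30 degrees
- housing_rim (a point): centre of the housing's mouth, 55 mm above its origin
- housing_ear (a point): middle of the housing's ear, at x = 65, y = 0, z = 37 mm of the housing. The ear is an upright plate 10 mm thick (across the housing's y), from the cup wall out to x = 90 mm, from z = 19 to 55 mm (top level with the rim); it can be gripped here from above, fingers closing across the 10 mm
- ball1_center (a point): centre of a steel pinball, 27 mm diameter, 80 g, at the start lying in the housing; it rolls easily, so it leaves the flared cup once that is tipped about 90 degrees or more
- ball2_center (a point): centre of the other pinball, the same
- tray: open square plywood tray, fixed, 170 x 170 mm outside, 45 mm high, 6 mm walls and floor; origin under its centre
- bar: stainless lockdown bar, fixed, standing on edge in two wooden blocks between the housing and the jig: 360 mm long along its x axis, 22 mm thick (the blocks 55 mm), top 85 mm above the counter; origin under its centre
- jig: assembly jig, fixed: aluminium plate 155 x 100 x 18 mm with a steel nest ring (84 mm outside, 68 mm inside, top 40 mm above the counter) and a straight steel ear rest, 14 mm wide, from 42 to 90 mm along +x, its top also 40 mm high. Origin: on the counter under the ring's centre; x points along the ear rest
- jig_nest (a point): centre of the nest ring, level with its top (40 mm above the counter)
- jig_rest (a point): on top of the ear rest, 65 mm from the nest's centre: the point that the middle of the housing's ear must hang above
- fuse_holder: white ceramic fuse holder, 60 x 26 mm, 34 mm high; origin under its centre; loose, leave it alone
- bushing1: cream nylon flipper bushing standing on its 28 mm flange, 26 mm high; origin under its centre; loose, leave it alone
- bushing2: the other cream nylon flipper bushing, same size; loose, leave it alone
- skirt: red translucent bumper skirt, flat cone 72 mm across, 20 mm high; origin under its centre; loose, leave it alone
- coil: copper-wound solenoid coil standing on end, 41 mm across, 45 mm high; origin under its centre; loose, leave it alone
- screwdriver: screwdriver, 180 mm, lying along its x axis; loose, leave it alone
- flipper: white flipper bat lying flat, about 80 mm long with a steel shaft pointing up, 50 mm high; origin underneath near its middle; loose, leave it alone

How it is judged:
On the way, in this order (a step that is already met when the one before it is completed fails the run):
1. the housing is tipped and both balls have come to lie in the tray (x of ball1_center in the frame of tray between -0.085 and 0.085 m and y of ball1_center in the frame of tray between -0.085 and 0.085 m and z of ball1_center in the frame of tray between 0 and 0.045 m and x of ball2_center in the frame of tray between -0.085 and 0.085 m and y of ball2_center in the frame of tray between -0.085 and 0.085 m and z of ball2_center in the frame of tray between 0 and 0.045 m and angle between housing's own z axis and vertical above 0.7 rad), for 0.1 s.
2. the housing is upright again, off the counter (angle between housing's own z axis and vertical below 0.2 rad and height (world z) of housing above 0.03 m), for 0.1 s.
3. the housing passes over the lockdown bar (y of housing in the frame of bar between -0.04 and 0.04 m and x of housing in the frame of bar between -0.2 and 0.2 m and height (world z) of housing above 0.085 m).
At the end, for the whole second after the job is handed in: Housing held still (<20 mm/s), upright (7 deg), underside 3 to 18 mm above the nest ring's top, axis within 8 mm of the nest's, middle of its ear within 14 mm sideways of the ear rest's line and on that side; touching neither jig nor bar; both balls in the tray (horizontal distance between housing and jig_nest below 0.008 m and z of housing in the frame of jig_nest between 0.003 and 0.018 m and y of housing_ear in the frame of jig between -0.014 and 0.014 m and x of housing_ear in the frame of jig above 0.04 m and angle between housing's own z axis and vertical below 0.12 rad and linear speed of housing below 0.02 m/s and contact force between housing and the fingers above 2 N and contact force between housing and jig below 0.2 N and contact force between housing and bar below 0.2 N and x of ball1_center in the frame of tray between -0.085 and 0.085 m and y of ball1_center in the frame of tray between -0.085 and 0.085 m and z of ball1_center in the frame of tray between 0 and 0.045 m and x of ball2_center in the frame of tray between -0.085 and 0.085 m and y of ball2_center in the frame of tray between -0.085 and 0.085 m and z of ball2_center in the frame of tray between 0 and 0.045 m); the arm keeps its last pose, push and grip.
It fails at once if the housing or the robot touches the jig (contact force between any of housing, the arm, the fingers and jig above 0.5 N).
It fails at once if the housing or the robot touches the lockdown bar (contact force between any of housing, the arm, the fingers and bar above 0.5 N).
It fails at once if another part on the counter is moved by more than 15 mm or knocked over (distance of any of fuse_holder, bushing1, bushing2, skirt, coil, screwdriver, flipper from where it was at the start of the episode above 0.015 m or angle between any of fuse_holder, bushing1, bushing2, skirt, coil, screwdriver, flipper's own z axis and vertical above 0.5 rad).
It also fails if it takes over 70 s, if anything falls off the work surface, if the arm or the gripper's body presses on something with over 40 N, if the wrist force passes 120 N, or if a joint passes its speed limit or range.

## Working session

There is one attempt and no reset: what is moved stays moved. The work goes in short steps, Python scripts to look and compute and a shell command to move; the robot and the scene stay as the last step left them, time stands still between calls to the robot, and variables do not carry over. Pictures are saved under pics/ and viewed, at most 10 in all, crops included, and the job is handed in when it is done.

```bash
ls; mkdir -p pics
python3 - <<'E'
from workcell import bot, optics
import cv2,numpy as np
s=bot.read_state();print(s)
for n in ("scene","top"):
    c=optics.read_camera(n);cv2.imwrite(f"pics/{n}0.png",c["img"][:,:,::-1])
    np.savez(f"pics/{n}0.npz",**c)
    print(n,c["vertical_fov"],c["cx"],c["cy"],c["R"],c["t"])
E
```

```text
pics
{'time': 0.0, 'q': array([-1.33289410e+00,  2.64791498e-01,  1.60534319e+00, -9.00575577e-06,
        1.27369337e+00, -3.69122004e-02]), 'joint_vel': array([-0.00169623,  0.0015983 , -0.00020002,  0.00053166,  0.00187536,
        0.00011042]), 'joint_torque': array([-9.65681793e-04, -5.15116131e+01, -3.67318153e+01, -1.57248010e-04,
        1.29587838e-02, -9.13661381e-06]), 'tool_pos': array([ 0.18308553, -0.64935687,  0.40335238]), 'tcp_rot': array([-3.10977860e+00, -4.30019952e-01,  3.65475091e-04]), 'wrist_force': array([0.02109687, 1.00887828, 0.373159  ]), 'torque': array([-0.04962624, -0.00901182, -0.00629243]), 'grip_force': 0.0, 'width': 0.997929738244616}
scene 57.89896933926358 277.3059996486167 209.41520644745563 [[-0.80331674  0.59555005  0.00153287]
 [ 0.40969594  0.55448899 -0.72435571]
 [-0.43224004 -0.58125906 -0.68942473]] [ 0.48302372 -0.15500714  1.14375399]
top 55.641914845728756 286.74248594392805 208.10546085970284 [[-0.00693342 -0.99992202 -0.01038707]
 [-0.9839123   0.00867604 -0.17844135]
 [ 0.17851755  0.00898276 -0.98389572]] [-0.06313253  0.54339884  0.86746771]
```

View pics/top0.png

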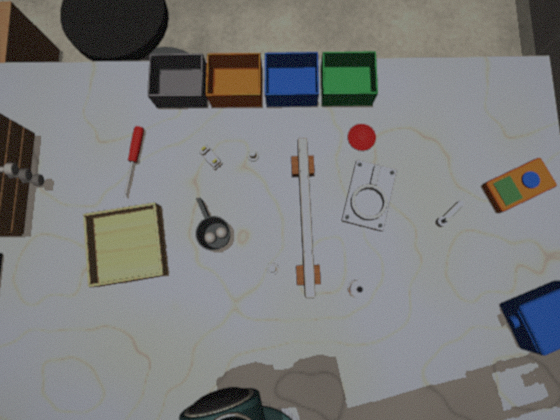

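View pics/scene0.png

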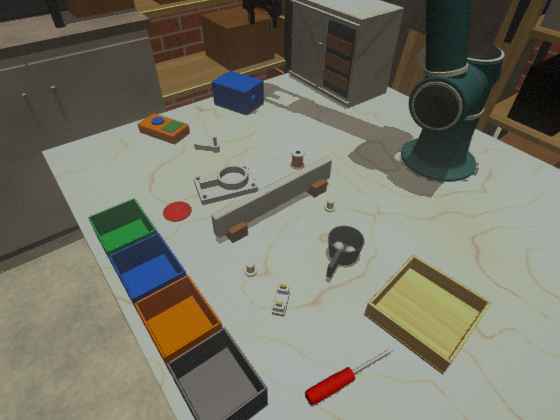

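The top view shows the housing at about (213,233) with its ear towards (200,202), the tray at (126,245), the bar along (306,220) and the jig ring at (368,203) with its rest towards (374,170). In the scene view, the housing is at (346,245) and the jig ring at (232,177).

```bash
cat > h.py <<'E'
import numpy as np,cv2
from scipy.spatial.transform import Rotation as Ro
def ray(c,u,v):
    f=210/np.tan(np.radians(float(c["vertical_fov"]))/2)
    d=np.array([(u-c["cx"])/f,(v-c["cy"])/f,1.])
    R,t=c["R"],c["t"]; return -R.T@t, R.T@d
def plane(c,u,v,z):
    o,d=ray(c,u,v); return (o+d*(z-o[2])/d[2]).round(4)
def proj(c,X):
    f=210/np.tan(np.radians(float(c["vertical_fov"]))/2)
    p=c["R"]@np.asarray(X)+c["t"]; return np.array([c["cx"]+f*p[0]/p[2],c["cy"]+f*p[1]/p[2]])
def wrist(c,s):
    T=np.eye(4);T[:3,:3]=Ro.from_rotvec(s["tcp_rot"]).as_matrix();T[:3,3]=s["tool_pos"]
    M=np.linalg.inv(T@c["tool_from_camera"]); return dict(c,R=M[:3,:3],t=M[:3,3])
E
python3 - <<'E'
from h import *
t=dict(np.load("pics/top0.npz"));s=dict(np.load("pics/scene0.npz"))
def crop(c,x,y,w,h,k): return cv2.resize(c["img"][y:y+h,x:x+w,::-1],None,fx=k,fy=k,interpolation=cv2.INTER_CUBIC)
a=crop(t,180,185,80,60,5);b=crop(t,330,150,80,60*1+25,5)[:425]
a2=crop(s,310,215,80,60,5);b2=crop(s,180,150,100,75,4)
cv2.imwrite("pics/m.png",np.vstack([np.hstack([a,crop(t,330,155,80,60,5)]),np.hstack([a2,b2])]))
for n,u,v,z in [("house rim",213,233,.055),("tray",126,245,.045),("bar t",303,139,.085),("bar b",310,297,.085),("jig",368,203,.04),("rest",374,170,.04),("fuse",211,156,.034),("b1",253,156,.02),("b2",272,268,.02),("skirt",362,137,.02),("coil",355,288,.045),("flip",440,222,0.02),("sd handle",137,128,.01),("sd tip",128,196,.01)]+[("tray c",*p,.045) for p in [(85,214),(161,203),(169,276),(91,287)]]:
    print(n,plane(t,u,v,z))
E
```

```text
house rim [0.4859 0.0999 0.055 ]
tray [0.4612 0.3001 0.045 ]
bar t [ 0.696  -0.1059  0.085 ]
bar b [ 0.3442 -0.1158  0.085 ]
jig [ 0.5548 -0.2563  0.04  ]
rest [ 0.634  -0.2738  0.04  ]
fuse [0.6743 0.1137 0.034 ]
b1 [0.6777 0.0141 0.02  ]
b2 [ 0.4076 -0.0321  0.02  ]
skirt [ 0.7234 -0.2527  0.02  ]
coil [ 0.3615 -0.2181  0.045 ]
flip [ 0.5117 -0.4271  0.02  ]
sd handle [0.7568 0.3061 0.01  ]
sd tip [0.5831 0.3175 0.01  ]
tray c [0.5338 0.4002 0.045 ]
tray c [0.5582 0.2248 0.045 ]
tray c [0.3907 0.1984 0.045 ]
tray c [0.3676 0.3727 0.045 ]
```

View pics/m.png

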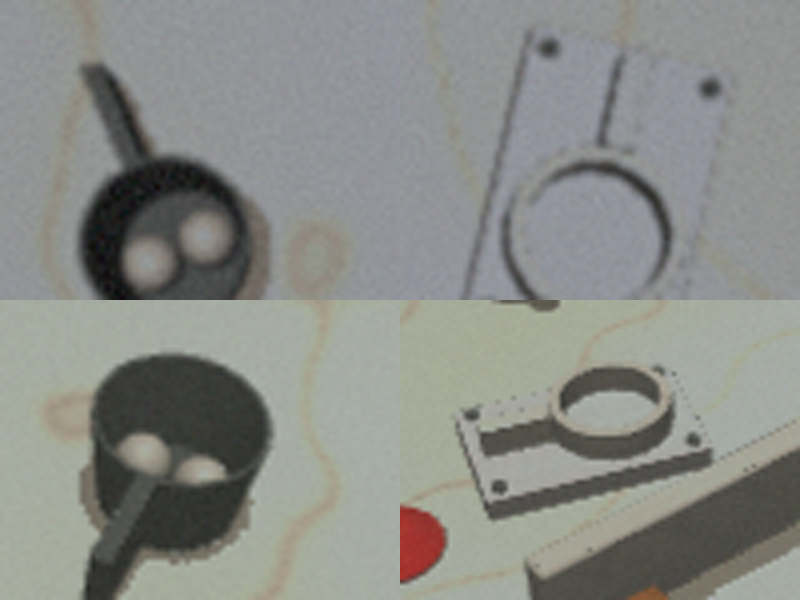

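The crops show the rim and both balls clearly, with the ear at about +20° yaw. The jig's rest strip and plate edges sit at about -13°. Next I'll refine these values.

Run:
```python
from workcell import bot, optics
from h import *
print([a for a in dir(bot) if a[0]!='_'],bot.hold_point_z)
c=optics.read_camera("wrist");print(c["tool_from_camera"].round(3),c["vertical_fov"])
t=dict(np.load("pics/top0.npz"));s=dict(np.load("pics/scene0.npz"))
for n,c,r in (("top",t,(185,190,65,70)),("scene",s,(315,218,55,70))):
    x,y,w,h=r;m=(c["img"][y:y+h,x:x+w].max(2)<95).astype(np.uint8)
    k,l,st,_=cv2.connectedComponentsWithStats(m);i=1+st[1:,4].argmax();print(n,st[i])
    if n=="top":
        m=(l==i).astype(np.uint8);cnt=max(cv2.findContours(m,0,1)[0],key=cv2.contourArea)
        m=cv2.drawContours(m.copy(),[cnt],0,1,-1);o=cv2.morphologyEx(m,cv2.MORPH_OPEN,cv2.getStructuringElement(2,(19,19)))
        e=cv2.fitEllipse(max(cv2.findContours(o,0,1)[0],key=cv2.contourArea));print(e,plane(c,e[0][0]+x,e[0][1]+y,.055),plane(c,e[0][0]+x,e[0][1]+y,.045))
for p in [(206,217),(199,198.6)]:print(plane(t,*p,.055))
# predicted
for X in ([.4859,.0999,.055],):print(proj(t,X),proj(s,X))
```

```text
['MotionError', 'finish_job', 'hold_point_z', 'read_state'] 0.1547
[[ 0.    -0.954 -0.3    0.078]
 [ 1.    -0.     0.001  0.   ]
 [-0.001 -0.3    0.954  0.03 ]
 [ 0.     0.     0.     1.   ]] 68.25563704785914
top [ 11   8  35  53 894]
((27.853395462036133, 43.005653381347656), (33.00114059448242, 33.94133377075195), 104.90095520019531) [0.4859 0.1002 0.055 ] [0.4871 0.1022 0.045 ]
scene [  12    8   37   52 1115]
[0.5227 0.1169 0.055 ]
[0.5657 0.1343 0.055 ]
[212.99791634 233.00204397] [346.31091382 236.43224589]
```

```bash
python3 -m jog '[{"dx":27,"dy":-31},{"dx":27,"dy":-31},{"dx":27,"dy":-31},{"dx":27,"dy":-31},{"dx":27,"dy":-31},{"dx":27,"dy":-31},{"dx":27,"dy":-31},{"dx":27,"dy":-31},{"dx":27,"dy":-31},{"dx":27,"dy":-31},{"dx":27,"dy":-31},{"dx":27,"dy":-31},{},{}]' 1
```

```text
invalid input
```

```bash
python3 -m jog '[{"dx":27,"dy":-31},{"dx":27,"dy":-31},{"dx":27,"dy":-31},{"dx":27,"dy":-31},{"dx":27,"dy":-31},{"dx":27,"dy":-31},{"dx":27,"dy":-31},{"dx":27,"dy":-31},{"dx":27,"dy":-31},{"dx":27,"dy":-31},{"dx":27,"dy":-31},{"dx":27,"dy":-31},{"dx":0},{"dx":0}]' 1
```

```text
invalid input
```

```bash
python3 -m jog '[{"dx":27,"dy":-31,"dz":0,"ax":0,"ay":0,"az":0}]'; python3 -m jog --help | head -20
```

```text
time: 0.23
tool_pos: [0.1986, -0.6162, 0.4031]
tcp_rot: [3.111, 0.424, -0.003]
wrist_force: [1.3, 0.1, 0.5]
width: 1.0
grip_force: 0.0invalid input: not JSON, or not a number
```

```bash
python3 -m jog '[{"dx":27,"dy":-31},{"dx":27,"dy":-31},{"dx":27,"dy":-31},{"dx":27,"dy":-31},{"dx":27,"dy":-31},{"dx":27,"dy":-31},{"dx":27,"dy":-31},{"dx":27,"dy":-31},{"dx":27,"dy":-31},{"dx":27,"dy":-31},{"dx":27,"dy":-31},{"dz":0}]' | head -3
```

```text
invalid input
```

Every key is needed in each row.

```bash
python3 -m jog '[{"dx":27,"dy":-31,"dz":0,"ax":0,"ay":0,"az":0},{"dx":27,"dy":-31,"dz":0,"ax":0,"ay":0,"az":0},{"dx":27,"dy":-31,"dz":0,"ax":0,"ay":0,"az":0},{"dx":27,"dy":-31,"dz":0,"ax":0,"ay":0,"az":0},{"dx":27,"dy":-31,"dz":0,"ax":0,"ay":0,"az":0},{"dx":27,"dy":-31,"dz":0,"ax":0,"ay":0,"az":0},{"dx":27,"dy":-31,"dz":0,"ax":0,"ay":0,"az":0},{"dx":27,"dy":-31,"dz":0,"ax":0,"ay":0,"az":0},{"dx":27,"dy":-31,"dz":0,"ax":0,"ay":0,"az":0},{"dx":0,"dy":0,"dz":0,"ax":0,"ay":0,"az":0},{"dx":0,"dy":0,"dz":0,"ax":0,"ay":0,"az":0}]' 1
python3 - <<'E'
from workcell import bot, optics
from h import *
s=bot.read_state();c=wrist(optics.read_camera("wrist"),s);print(s["q"].round(3),s["tool_pos"],s["time"])
cv2.imwrite("pics/w1.png",c["img"][:,:,::-1]);np.savez("pics/w1.npz",**c)
E
```

```text
time: 1.15
tool_pos: [0.3596, -0.276, 0.4046]
tcp_rot: [3.111, 0.438, -0.0]
wrist_force: [-0.4, -0.0, -0.0]
width: 1.001
grip_force: 0.0
[-0.71  -0.167  2.054 -0.     1.254  0.581] [ 0.35959265 -0.27604613  0.40459403] 1.15
```

View pics/w1.png

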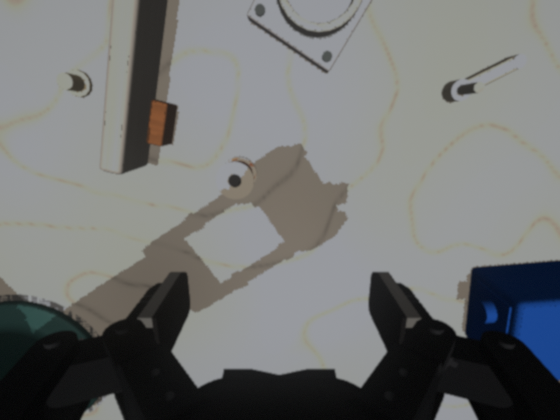

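```bash
python3 -m jog '[{"dx":35,"dy":8,"dz":0,"ax":0,"ay":0,"az":0},{"dx":35,"dy":8,"dz":0,"ax":0,"ay":0,"az":0},{"dx":35,"dy":8,"dz":0,"ax":0,"ay":0,"az":0},{"dx":35,"dy":8,"dz":0,"ax":0,"ay":0,"az":0},{"dx":0,"dy":0,"dz":0,"ax":0,"ay":0,"az":0},{"dx":0,"dy":0,"dz":0,"ax":0,"ay":0,"az":0},{"dx":0,"dy":0,"dz":0,"ax":0,"ay":0,"az":0}]'
python3 - <<'E'
from workcell import bot, optics
from h import *
o=dict(np.load("pics/w1.npz"));print(plane(o,237,175,.045),plane(o,280,210,0),plane(o,280,300,0.05))
s=bot.read_state();c=wrist(optics.read_camera("wrist"),s);print(s["tool_pos"])
np.savez("pics/w2.npz",**c);cv2.imwrite("pics/w2.png",c["img"][:,:,::-1])
E
python3 -m jog '[{"dx":0,"dy":-38,"dz":0,"ax":0,"ay":0,"az":0},{"dx":0,"dy":-38,"dz":0,"ax":0,"ay":0,"az":0},{"dx":0,"dy":-38,"dz":0,"ax":0,"ay":0,"az":0},{"dx":0,"dy":-38,"dz":0,"ax":0,"ay":0,"az":0},{"dx":0,"dy":-38,"dz":0,"ax":0,"ay":0,"az":0},{"dx":0,"dy":-38,"dz":0,"ax":0,"ay":0,"az":0},{"dx":0,"dy":-38,"dz":0,"ax":0,"ay":0,"az":0},{"dx":-10,"dy":-38,"dz":0,"ax":0,"ay":0,"az":0},{"dx":-10,"dy":-38,"dz":0,"ax":0,"ay":0,"az":0},{"dx":-10,"dy":-38,"dz":0,"ax":0,"ay":0,"az":0},{"dx":0,"dy":0,"dz":0,"ax":0,"ay":0,"az":0},{"dx":0,"dy":0,"dz":0,"ax":0,"ay":0,"az":0},{"dx":0,"dy":0,"dz":0,"ax":0,"ay":0,"az":0}]'
python3 - <<'E'
from workcell import bot, optics
from h import *
s=bot.read_state();c=wrist(optics.read_camera("wrist"),s);print(s["q"].round(3),s["tool_pos"],s["time"])
np.savez("pics/w3.npz",**c)
a=np.load("pics/w2.npz")["img"]
cv2.imwrite("pics/m2.png",cv2.resize(np.hstack([a[:300,80:480],c["img"][:300,80:480]])[:,:,::-1],(800,300)))
E
```

```text
time: 1.78
tool_pos: [0.5017, -0.2723, 0.4039]
tcp_rot: [-3.112, -0.428, 0.003]
wrist_force: [0.2, -0.5, 0.4]
width: 1.001
grip_force: 0.0
[ 0.3667 -0.2281  0.045 ] [ 0.3293 -0.287   0.    ] [ 0.2351 -0.314   0.05  ]
[ 0.50165953 -0.27227444  0.40385691]
time: 2.92
tool_pos: [0.3699, 0.086, 0.4049]
tcp_rot: [3.111, 0.43, 0.002]
wrist_force: [0.2, 0.2, -0.6]
width: 0.998
grip_force: 0.0
[ 1.630e-01 -3.290e-01  2.178e+00 -1.000e-03  1.291e+00  1.460e+00] [0.36991321 0.08604248 0.40493546] 2.9167
```

View pics/m2.png

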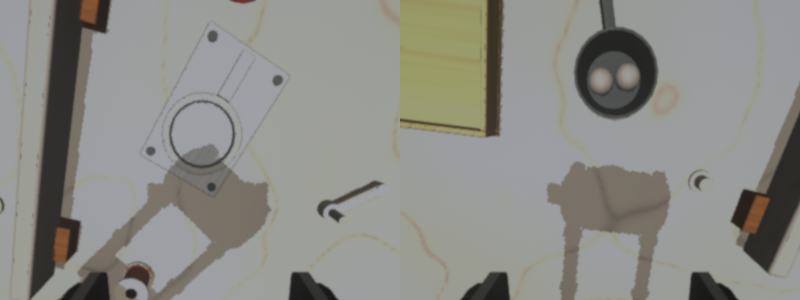

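```bash
cat > m.py <<'E'
from h import *
w2=dict(np.load("pics/w2.npz"));w3=dict(np.load("pics/w3.npz"));t=dict(np.load("pics/top0.npz"));s=dict(np.load("pics/scene0.npz"))
g=lambda c:cv2.cvtColor(c["img"],cv2.COLOR_RGB2GRAY)
def ang(a,b): d=b-a;return np.degrees(np.arctan2(d[1],d[0]))
P=lambda c,p,z:plane(c,p[0],p[1],z)
co=[P(w2,(x+80,y),.018) for x,y in [(211,22),(290,75),(215,197),(141,152)]]
print("corners",co,"mean",np.mean(co,0),"yaw",ang(co[3],co[0]),ang(co[2],co[1]))
ho=[P(w2,(x+80,y),.018) for x,y in [(212,36),(278,80),(211,187),(150,151)]]
print("holes yaw",ang(ho[3],ho[0]),ang(ho[2],ho[1]))
print("rest",ang(P(w2,(298,96),.04),P(w2,(320,48),.04)),ang(P(w2,(315,98),.04),P(w2,(335,57),.04)), P(w2,(327.5,52.5),.04))
print("ring eye",plane(w2,283,133,.04))
for c,box in ((w2,(230,80,110,110)),(t,(345,178,46,48))):
    x,y,w,h=box;k=4;im=cv2.resize(g(c)[y:y+h,x:x+w],None,fx=k,fy=k,interpolation=cv2.INTER_CUBIC)
    C=cv2.HoughCircles(im,cv2.HOUGH_GRADIENT,1,20,param1=80,param2=25,minRadius=55,maxRadius=190)
    if C is not None:
        for q in C[0][:4]:print("ring",q/k,plane(c,q[0]/k+x-.375,q[1]/k+y-.375,.04))
m=(w3["img"][10:130,240:350].max(2)<85).astype(np.uint8)
cnt=max(cv2.findContours(m,0,1)[0],key=cv2.contourArea);m=cv2.drawContours(m*0,[cnt],0,1,-1)
o=cv2.morphologyEx(m,cv2.MORPH_OPEN,cv2.getStructuringElement(2,(31,31)))
h=cv2.convexHull(max(cv2.findContours(o,0,1)[0],key=cv2.contourArea));e=cv2.fitEllipse(h);print("rim",e,plane(w3,e[0][0]+240,e[0][1]+10,.055))
E
python3 m.py
```

```text
corners [array([ 0.6683, -0.2386,  0.018 ]), array([ 0.6439, -0.3324,  0.018 ]), array([ 0.4959, -0.294 ,  0.018 ]), array([ 0.5235, -0.1985,  0.018 ])] mean [ 0.5829   -0.265875  0.018   ] yaw -15.479203558257279 -14.545202741174341
holes yaw -15.116188256294699 -15.430654405542544
rest -9.639768996374633 -10.280128705194622 [ 0.6474 -0.2807  0.04  ]
ring eye [ 0.5633 -0.2598  0.04  ]
ring [51.875 53.125 32.8  ] [ 0.5631 -0.2582  0.04  ]
ring [53.875 47.875 27.65 ] [ 0.5687 -0.2588  0.04  ]
ring [58.875 55.375 37.6  ] [ 0.5629 -0.2659  0.04  ]
ring [47.625 56.375 35.85 ] [ 0.5588 -0.2548  0.04  ]
ring [23.875 23.875 18.7  ] [ 0.5584 -0.2576  0.04  ]
rim ((55.58492660522461, 62.21660232543945), (80.85460662841797, 89.63996124267578), 4.608490943908691) [0.4899 0.1024 0.055 ]
```

```bash
python3 -m jog '[{"dx":30,"dy":8,"dz":0,"ax":0,"ay":0,"az":0},{"dx":30,"dy":8,"dz":0,"ax":0,"ay":0,"az":0},{"dx":30,"dy":8,"dz":0,"ax":0,"ay":0,"az":0},{"dx":0,"dy":0,"dz":30,"ax":0,"ay":0,"az":0},{"dx":0,"dy":0,"dz":30,"ax":0,"ay":0,"az":0},{"dx":0,"dy":0,"dz":0,"ax":0,"ay":0,"az":0},{"dx":0,"dy":0,"dz":0,"ax":0,"ay":0,"az":0},{"dx":0,"dy":0,"dz":0,"ax":0,"ay":0,"az":0}]'
python3 - <<'E'
from workcell import bot, optics
from h import *
s=bot.read_state();c=wrist(optics.read_camera("wrist"),s);print(s["q"].round(3),s["tool_pos"],s["time"])
np.savez("pics/w4.npz",**c);cv2.imwrite("pics/w4.png",c["img"][:300,80:480,::-1].repeat(2,0).repeat(2,1))
E
```

```text
time: 3.63
tool_pos: [0.4641, 0.087, 0.3456]
tcp_rot: [3.112, 0.427, 0.001]
wrist_force: [-0.0, 0.1, 1.0]
width: 0.999
grip_force: 0.0
[ 0.133 -0.079  2.089 -0.     1.13   1.431] [0.46411689 0.08696245 0.34557916] 3.6333
```

View pics/w4.png

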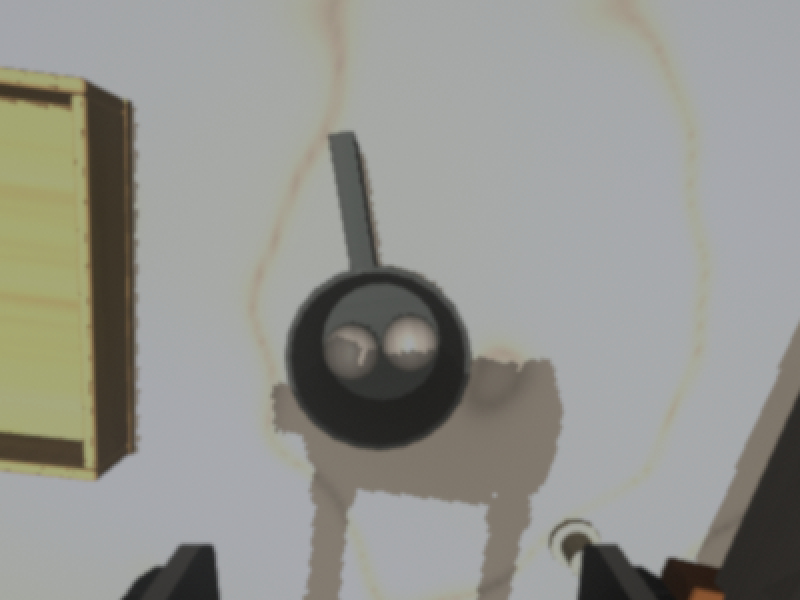

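The rim circle in w4 is centred at crop pixel (378,357), and the top of the ear runs from (362,268) to (341,134).

```bash
cat > e.py <<'E'
from h import *
w=dict(np.load("pics/w4.npz"));P=lambda x,y:plane(w,x/2+80,y/2,.055)
r=P(378.5,357.5);a=P(363,268);b=P(341.5,134);d=b-a
print("rim",r,"ear",a,b,"yaw",np.degrees(np.arctan2(d[1],d[0])),"from rim",np.degrees(np.arctan2(*(b-r)[1::-1])), np.hypot(*(b-r)[:2]))
from workcell import bot
s=bot.read_state();M=Ro.from_rotvec(s["tcp_rot"]).as_matrix();print("tool x yaw",np.degrees(np.arctan2(M[1,0],M[0,0])),"tilt",M[:,2])
E
python3 e.py
```

```text
rim [0.4901 0.102  0.055 ] ear [0.5239 0.1177 0.055 ] [0.5698 0.1382 0.055 ] yaw 24.06664196339375 from rim 24.42770373248897 0.08753587835853364
tool x yaw 15.651780012380172 tilt [ 2.52299743e-03  2.46687764e-04 -9.99996787e-01]
```

```bash
python3 -m jog '[{"dx":0,"dy":0,"dz":0,"ax":0,"ay":0,"az":-4.3},{"dx":0,"dy":0,"dz":0,"ax":0,"ay":0,"az":-4.3},{"dx":30,"dy":-1,"dz":0,"ax":0,"ay":0,"az":0},{"dx":30,"dy":-1,"dz":0,"ax":0,"ay":0,"az":0},{"dx":30,"dy":-1,"dz":0,"ax":0,"ay":0,"az":0},{"dx":0,"dy":0,"dz":26,"ax":0,"ay":0,"az":0},{"dx":0,"dy":0,"dz":26,"ax":0,"ay":0,"az":0},{"dx":0,"dy":0,"dz":26,"ax":0,"ay":0,"az":0},{"dx":0,"dy":0,"dz":26,"ax":0,"ay":0,"az":0},{"dx":0,"dy":0,"dz":26,"ax":0,"ay":0,"az":0},{"dx":0,"dy":0,"dz":14,"ax":0,"ay":0,"az":0},{"dx":0,"dy":0,"dz":10,"ax":0,"ay":0,"az":0},{"dx":0,"dy":0,"dz":0,"ax":0,"ay":0,"az":0},{"dx":0,"dy":0,"dz":0,"ax":0,"ay":0,"az":0},{"dx":0,"dy":0,"dz":0,"ax":0,"ay":0,"az":0}]'
python3 - <<'E'
from workcell import bot, optics
from h import *
s=bot.read_state();c=wrist(optics.read_camera("wrist"),s);print(s["q"].round(3),s["tool_pos"],s["time"])
np.savez("pics/w5.npz",**c);cv2.imwrite("pics/w5.png",c["img"][:,:,::-1])
E
```

```text
time: 4.93
tool_pos: [0.5456, 0.1281, 0.1928]
tcp_rot: [3.071, 0.662, 0.006]
wrist_force: [0.2, 0.5, -0.2]
width: 0.996
grip_force: 0.0
[ 0.186  0.272  2.027 -0.     0.839  1.332] [0.54555282 0.12808643 0.19277303] 4.9333
```

View pics/w5.png

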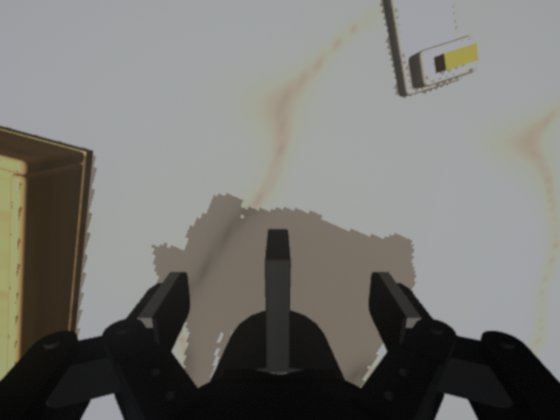

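The ear is at u≈278, midway between the fingers, which centre on 280. It is well aligned, so I'll close and lift.

```bash
python3 -m jog '[{"dx":0,"dy":0,"dz":0,"ax":0,"ay":0,"az":0},{"dx":0,"dy":0,"dz":0,"ax":0,"ay":0,"az":0},{"dx":0,"dy":0,"dz":0,"ax":0,"ay":0,"az":0},{"dx":0,"dy":0,"dz":0,"ax":0,"ay":0,"az":0},{"dx":0,"dy":0,"dz":0,"ax":0,"ay":0,"az":0},{"dx":0,"dy":0,"dz":0,"ax":0,"ay":0,"az":0},{"dx":0,"dy":0,"dz":0,"ax":0,"ay":0,"az":0},{"dx":0,"dy":0,"dz":0,"ax":0,"ay":0,"az":0},{"dx":0,"dy":0,"dz":0,"ax":0,"ay":0,"az":0},{"dx":0,"dy":0,"dz":0,"ax":0,"ay":0,"az":0},{"dx":0,"dy":0,"dz":0,"ax":0,"ay":0,"az":0},{"dx":0,"dy":0,"dz":0,"ax":0,"ay":0,"az":0}]' 0 115; python3 -m jog '[{"dx":0,"dy":0,"dz":-5,"ax":0,"ay":0,"az":0},{"dx":0,"dy":0,"dz":-10,"ax":0,"ay":0,"az":0},{"dx":0,"dy":0,"dz":-15,"ax":0,"ay":0,"az":0},{"dx":0,"dy":0,"dz":-20,"ax":0,"ay":0,"az":0},{"dx":0,"dy":0,"dz":-20,"ax":0,"ay":0,"az":0},{"dx":0,"dy":0,"dz":-20,"ax":0,"ay":0,"az":0},{"dx":0,"dy":0,"dz":-20,"ax":0,"ay":0,"az":0},{"dx":0,"dy":0,"dz":-15,"ax":0,"ay":0,"az":0},{"dx":0,"dy":0,"dz":-10,"ax":0,"ay":0,"az":0},{"dx":0,"dy":0,"dz":-5,"ax":0,"ay":0,"az":0},{"dx":0,"dy":0,"dz":0,"ax":0,"ay":0,"az":0}]'
python3 - <<'E'
from workcell import bot, optics
from h import *
for n in ("wrist","scene"):
    s=bot.read_state();c=optics.read_camera(n)
    if n=="wrist":c=wrist(c,s);a=c["img"][180:]
    else: b=c["img"][100:400,240:560]
    np.savez(f"pics/{n}6.npz",**c)
print(s["q"].round(3),s["tool_pos"],s["time"])
b=cv2.resize(b,(320,300));a=cv2.resize(a,None,fx=.8,fy=.8)
o=np.zeros((300,800,3),np.uint8);o[:a.shape[0],:a.shape[1]]=a;o[:,480:]=b;cv2.imwrite("pics/m6.png",o[:,:,::-1])
E
```

```text
time: 5.98
tool_pos: [0.5442, 0.128, 0.1908]
tcp_rot: [-3.071, -0.662, 0.0]
wrist_force: [0.1, 0.6, 3.2]
width: 0.104
grip_force: 112.0
time: 6.9
tool_pos: [0.5445, 0.1279, 0.3319]
tcp_rot: [3.071, 0.662, 0.003]
wrist_force: [-0.8, 0.2, -3.3]
width: 0.104
grip_force: 112.2
[ 0.186  0.104  1.933 -0.     1.104  1.332] [0.54415228 0.12784537 0.3306978 ] 6.95
```

View pics/m6.png

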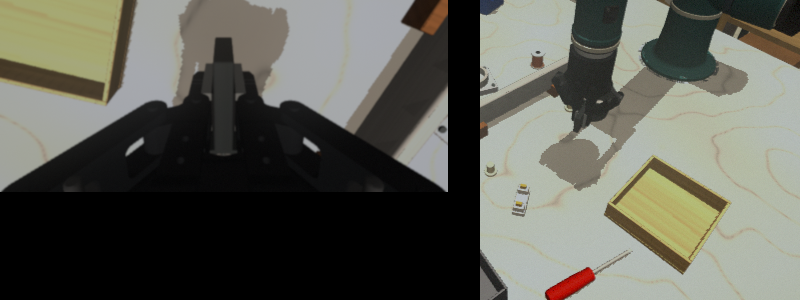

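The housing is held firmly, at about 3.3 N. Next I'll probe which roll direction the wrist allows while moving towards the tray.

```bash
python3 -m jog '[{"dx":0,"dy":-20,"dz":0,"ax":3,"ay":0,"az":0},{"dx":0,"dy":-20,"dz":0,"ax":3,"ay":0,"az":0},{"dx":0,"dy":-20,"dz":0,"ax":3,"ay":0,"az":0},{"dx":0,"dy":0,"dz":0,"ax":0,"ay":0,"az":0}]'; python3 -c "
from workcell import bot
print(bot.read_state()['q'].round(3))"
```

```text
time: 7.33
tool_pos: [0.518, 0.1842, 0.3321]
tcp_rot: [-2.916, -0.63, 0.056]
wrist_force: [0.8, 0.1, -2.5]
width: 0.1
grip_force: 114.3
[0.246 0.095 1.945 0.175 1.14  1.315]
```

```bash
python3 -m jog '[{"dx":0,"dy":0,"dz":0,"ax":5,"ay":0,"az":0},{"dx":0,"dy":0,"dz":0,"ax":5,"ay":0,"az":0},{"dx":0,"dy":0,"dz":0,"ax":5,"ay":0,"az":0},{"dx":0,"dy":0,"dz":0,"ax":5,"ay":0,"az":0},{"dx":0,"dy":0,"dz":0,"ax":5,"ay":0,"az":0},{"dx":0,"dy":0,"dz":0,"ax":5,"ay":0,"az":0},{"dx":0,"dy":0,"dz":0,"ax":5,"ay":0,"az":0},{"dx":0,"dy":0,"dz":0,"ax":5,"ay":0,"az":0},{"dx":0,"dy":0,"dz":0,"ax":5,"ay":0,"az":0},{"dx":0,"dy":0,"dz":0,"ax":5,"ay":0,"az":0},{"dx":0,"dy":0,"dz":0,"ax":3,"ay":0,"az":0},{"dx":0,"dy":0,"dz":0,"ax":0,"ay":0,"az":0}]'
cat > k.py <<'E'
from workcell import bot
from h import *
import sys
s=bot.read_state();M=Ro.from_rotvec(s["tcp_rot"]).as_matrix();p=s["tool_pos"]
G=p+.155*M[:,2]
print("q",s["q"].round(3),"t",s["time"],"G",G.round(4),"tilt",np.degrees(np.arccos(-M[2,2])).round(1),"ear dir",M[:,0].round(3))
if len(sys.argv)>1:
    g=np.array(list(map(float,sys.argv[1:4])));print("tool mm to bring G to target",(M.T@(g-G)*1000).round(1))
E
python3 k.py .500 .374 .19
```

```text
time: 8.33
tool_pos: [0.5193, 0.1816, 0.3311]
tcp_rot: [-2.024, -0.433, 0.266]
wrist_force: [1.3, -1.2, -3.7]
width: 0.099
grip_force: 114.9
q [0.028 0.251 1.95  0.951 1.571 0.845] t 8.3333 G [0.4627 0.3063 0.2584] tilt 62.0 ear dir [ 0.911  0.411 -0.004]
tool mm to bring G to target [62.2 38.4 72.9]
```

```bash
python3 -m jog '[{"dx":10.4,"dy":6.4,"dz":12,"ax":0,"ay":0,"az":0},{"dx":10.4,"dy":6.4,"dz":12,"ax":0,"ay":0,"az":0},{"dx":10.4,"dy":6.4,"dz":12,"ax":0,"ay":0,"az":0},{"dx":10.4,"dy":6.4,"dz":12,"ax":0,"ay":0,"az":0},{"dx":10.4,"dy":6.4,"dz":12,"ax":0,"ay":0,"az":0},{"dx":10.4,"dy":6.4,"dz":12,"ax":0,"ay":0,"az":0},{"dx":0,"dy":0,"dz":0,"ax":0,"ay":0,"az":0},{"dx":0,"dy":10.8,"dz":0,"ax":4,"ay":0,"az":0},{"dx":0,"dy":10.8,"dz":0,"ax":4,"ay":0,"az":0},{"dx":0,"dy":8,"dz":0,"ax":3,"ay":0,"az":0},{"dx":0,"dy":0,"dz":0,"ax":0,"ay":0,"az":0}]';python3 k.py .500 .374 .19;  python3 - <<'E'
from workcell import bot, optics
from h import *
b=optics.read_camera("scene")["img"][60:400,220:560];a=optics.read_camera("top")["img"][80:320,60:300]
cv2.imwrite("pics/m7.png",np.hstack([cv2.resize(a,(400,400)),cv2.resize(b,(400,400))])[:,:,::-1])
E
```

```text
time: 9.25
tool_pos: [0.5619, 0.2375, 0.2363]
tcp_rot: [-1.837, -0.393, 0.298]
wrist_force: [1.2, -2.6, -3.4]
width: 0.1
grip_force: 115.0
q [0.096 0.506 1.878 1.13  1.571 0.713] t 9.25 G [0.5006 0.3724 0.1909] tilt 73.0 ear dir [ 0.911  0.412 -0.005]
tool mm to bring G to target [0.1 0.4 1.9]
```

View pics/m7.png

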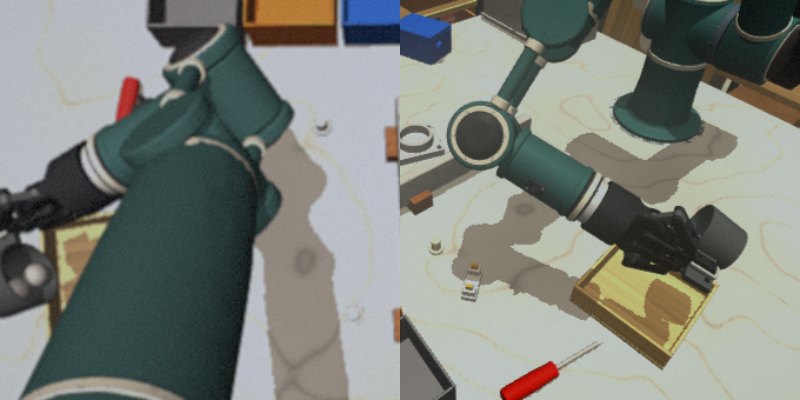

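At 73° tilt the cup sits above the left half of the tray with both balls still in it. The wrist is long, so I'll raise it slightly before tipping on.

```bash
python3 -m jog '[{"dx":0,"dy":-9,"dz":-3,"ax":0,"ay":0,"az":0},{"dx":0,"dy":-9,"dz":-3,"ax":0,"ay":0,"az":0},{"dx":0,"dy":5.4,"dz":0,"ax":2,"ay":0,"az":0},{"dx":0,"dy":5.4,"dz":0,"ax":2,"ay":0,"az":0},{"dx":0,"dy":5.4,"dz":0,"ax":2,"ay":0,"az":0},{"dx":0,"dy":5.4,"dz":0,"ax":2,"ay":0,"az":0},{"dx":0,"dy":5.4,"dz":0,"ax":2,"ay":0,"az":0},{"dx":0,"dy":5.4,"dz":0,"ax":2,"ay":0,"az":0},{"dx":0,"dy":5.4,"dz":0,"ax":2,"ay":0,"az":0},{"dx":0,"dy":5.4,"dz":0,"ax":2,"ay":0,"az":0},{"dx":0,"dy":5.4,"dz":0,"ax":2,"ay":0,"az":0},{"dx":0,"dy":2.7,"dz":0,"ax":1,"ay":0,"az":0},{"dx":0,"dy":0,"dz":0,"ax":0,"ay":0,"az":0},{"dx":0,"dy":0,"dz":0,"ax":0,"ay":0,"az":0},{"dx":0,"dy":0,"dz":0,"ax":0,"ay":0,"az":0},{"dx":0,"dy":0,"dz":0,"ax":0,"ay":0,"az":0},{"dx":0,"dy":0,"dz":0,"ax":0,"ay":0,"az":0},{"dx":0,"dy":0,"dz":0,"ax":0,"ay":0,"az":0}]';python3 k.py .500 .374 .21;  python3 - <<'E'
from workcell import bot, optics
from h import *
b=optics.read_camera("scene")["img"][60:400,220:560];a=optics.read_camera("top")["img"][80:320,60:300]
cv2.imwrite("pics/m8.png",np.hstack([cv2.resize(a,(400,400)),cv2.resize(b,(400,400))])[:,:,::-1])
E
```

```text
time: 10.85
tool_pos: [0.5661, 0.2313, 0.2083]
tcp_rot: [-1.511, -0.327, 0.337]
wrist_force: [0.3, 0.0, -1.9]
width: 0.101
grip_force: 115.8
q [0.074 0.647 1.863 1.304 1.803 0.605] t 10.85 G [0.5023 0.3724 0.2137] tilt 92.0 ear dir [0.911 0.412 0.001]
tool mm to bring G to target [-1.4  3.7  2.3]
```

View pics/m8.png

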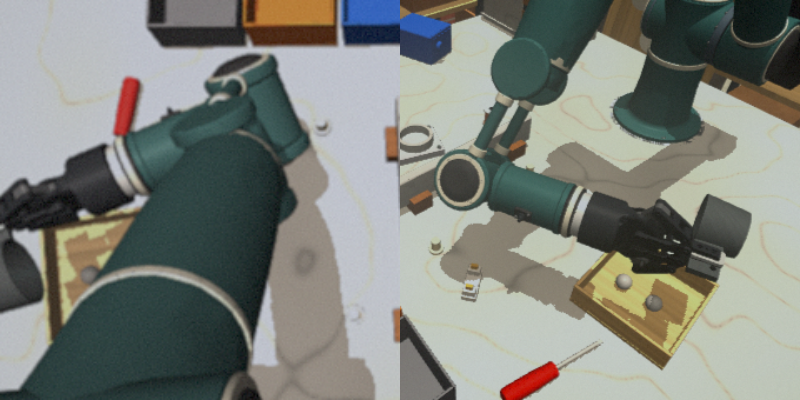

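Both balls lie in the tray, at scene crop (622,281) and (653,301), and the wrist force has dropped to 1.9 N. Now I'll turn the housing upright.

```bash
python3 -m jog '[{"dx":0,"dy":-14.5,"dz":0,"ax":-5,"ay":0,"az":0},{"dx":0,"dy":-14.5,"dz":0,"ax":-5,"ay":0,"az":0},{"dx":0,"dy":-14.5,"dz":0,"ax":-5,"ay":0,"az":0},{"dx":0,"dy":-13.5,"dz":0,"ax":-5,"ay":0,"az":0},{"dx":0,"dy":-13.5,"dz":0,"ax":-5,"ay":0,"az":0},{"dx":0,"dy":-13.5,"dz":0,"ax":-5,"ay":0,"az":0},{"dx":0,"dy":-13.5,"dz":0,"ax":-5,"ay":0,"az":0},{"dx":0,"dy":-13.5,"dz":0,"ax":-5,"ay":0,"az":0},{"dx":0,"dy":-13.5,"dz":0,"ax":-5,"ay":0,"az":0},{"dx":0,"dy":-13.5,"dz":0,"ax":-5,"ay":0,"az":0},{"dx":0,"dy":-13.5,"dz":0,"ax":-5,"ay":0,"az":0},{"dx":0,"dy":-13.5,"dz":0,"ax":-5,"ay":0,"az":0},{"dx":0,"dy":-13.5,"dz":0,"ax":-5,"ay":0,"az":0},{"dx":0,"dy":-13.5,"dz":0,"ax":-5,"ay":0,"az":0},{"dx":0,"dy":-13.5,"dz":0,"ax":-5,"ay":0,"az":0},{"dx":0,"dy":-13.5,"dz":0,"ax":-5,"ay":0,"az":0},{"dx":0,"dy":-13.5,"dz":0,"ax":-5,"ay":0,"az":0},{"dx":0,"dy":-13.5,"dz":0,"ax":-5,"ay":0,"az":0},{"dx":0,"dy":-5,"dz":0,"ax":-2,"ay":0,"az":0},{"dx":0,"dy":0,"dz":0,"ax":0,"ay":0,"az":0}]';python3 k.py .614 -.274 .21;  python3 - <<'E'
from workcell import bot, optics
from h import *
s=bot.read_state();c=wrist(optics.read_camera("wrist"),s);np.savez("pics/w9.npz",**c);t=optics.read_camera("top");np.savez("pics/t9.npz",**t)
print(s["tcp_rot"])
o=dict(np.load("pics/w5.npz"))["img"][220:,180:380]
cv2.imwrite("pics/m9.png",cv2.resize(np.hstack([o,dict(np.load("pics/wrist6.npz"))["img"][220:,180:380],c["img"][220:,180:380]]),(780,260))[:,:,::-1])
E
```

```text
time: 12.62
tool_pos: [0.5037, 0.3671, 0.3774]
tcp_rot: [3.07, 0.666, -0.002]
wrist_force: [0.0, -0.2, -1.4]
width: 0.104
grip_force: 115.5
q [0.59  0.186 1.75  0.    1.207 1.733] t 12.6167 G [0.5036 0.367  0.2224] tilt 0.1 ear dir [ 0.91   0.415 -0.001]
tool mm to bring G to target [-165.2  629.1   12.7]
[ 3.06967625e+00  6.66356191e-01 -1.76696690e-03]
```

View pics/m9.png

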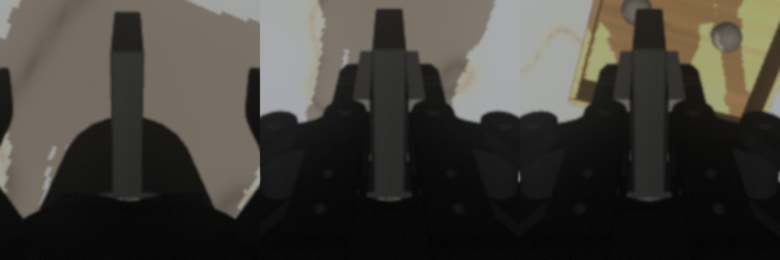

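The ear has not moved in the grip since pickup, and the balls are in the tray. Now I'll yaw to the jig's angle and carry it over.

```bash
python3 -m jog '[{"dx":0,"dy":0,"dz":0,"ax":0,"ay":0,"az":5},{"dx":0,"dy":0,"dz":0,"ax":0,"ay":0,"az":6},{"dx":0,"dy":0,"dz":0,"ax":0,"ay":0,"az":6},{"dx":0,"dy":0,"dz":0,"ax":0,"ay":0,"az":6},{"dx":0,"dy":0,"dz":0,"ax":0,"ay":0,"az":6},{"dx":0,"dy":0,"dz":0,"ax":0,"ay":0,"az":6},{"dx":0,"dy":0,"dz":0,"ax":0,"ay":0,"az":4},{"dx":0,"dy":0,"dz":0,"ax":0,"ay":0,"az":0},{"dx":0,"dy":0,"dz":0,"ax":0,"ay":0,"az":0}]';python3 k.py .6213 -.2742 .2224
```

```text
time: 13.47
tool_pos: [0.5055, 0.3644, 0.3769]
tcp_rot: [3.116, -0.4, -0.002]
wrist_force: [0.7, -0.1, -1.7]
width: 0.102
grip_force: 115.5
q [5.840e-01 1.860e-01 1.751e+00 1.000e-03 1.206e+00 2.410e+00] t 13.4667 G [0.5053 0.3644 0.2219] tilt 0.1 ear dir [ 0.968 -0.252 -0.001]
tool mm to bring G to target [273.4 588.7  -0.7]
```

```bash
python3 -m jog '[{"dx":7,"dy":15,"dz":0,"ax":0,"ay":0,"az":0},{"dx":13,"dy":28,"dz":0,"ax":0,"ay":0,"az":0},{"dx":14,"dy":30,"dz":0,"ax":0,"ay":0,"az":0},{"dx":14,"dy":30,"dz":0,"ax":0,"ay":0,"az":0},{"dx":14,"dy":30,"dz":0,"ax":0,"ay":0,"az":0},{"dx":14,"dy":30,"dz":0,"ax":0,"ay":0,"az":0},{"dx":14,"dy":30,"dz":0,"ax":0,"ay":0,"az":0},{"dx":14,"dy":30,"dz":0,"ax":0,"ay":0,"az":0},{"dx":14,"dy":30,"dz":0,"ax":0,"ay":0,"az":0},{"dx":14,"dy":30,"dz":0,"ax":0,"ay":0,"az":0},{"dx":14,"dy":30,"dz":0,"ax":0,"ay":0,"az":0},{"dx":14,"dy":30,"dz":0,"ax":0,"ay":0,"az":0},{"dx":14,"dy":30,"dz":0,"ax":0,"ay":0,"az":0},{"dx":14,"dy":30,"dz":0,"ax":0,"ay":0,"az":0},{"dx":14,"dy":30,"dz":0,"ax":0,"ay":0,"az":0},{"dx":14,"dy":30,"dz":0,"ax":0,"ay":0,"az":0},{"dx":14,"dy":30,"dz":0,"ax":0,"ay":0,"az":0},{"dx":14,"dy":30,"dz":0,"ax":0,"ay":0,"az":0},{"dx":14,"dy":30,"dz":0,"ax":0,"ay":0,"az":0},{"dx":14,"dy":30,"dz":0,"ax":0,"ay":0,"az":0}]';python3 -m jog '[{"dx":10,"dy":25,"dz":0,"ax":0,"ay":0,"az":0},{"dx":5,"dy":10,"dz":0,"ax":0,"ay":0,"az":0},{"dx":0,"dy":0,"dz":0,"ax":0,"ay":0,"az":0},{"dx":0,"dy":0,"dz":0,"ax":0,"ay":0,"az":0}]';python3 k.py .6213 -.2742 .087
```

```text
time: 15.13
tool_pos: [0.6201, -0.27, 0.3771]
tcp_rot: [-3.116, 0.399, 0.001]
wrist_force: [0.3, 0.2, -3.0]
width: 0.103
grip_force: 115.5
time: 15.47
tool_pos: [0.6259, -0.3058, 0.3768]
tcp_rot: [-3.114, 0.402, 0.002]
wrist_force: [0.0, 0.2, -1.6]
width: 0.101
grip_force: 115.4
q [-4.900e-01  3.220e-01  1.582e+00  1.000e-03  1.239e+00  1.337e+00] t 15.4667 G [ 0.6258 -0.3055  0.2218] tilt 0.1 ear dir [ 0.967 -0.254 -0.001]
tool mm to bring G to target [-12.1 -29.  134.8]
```

```bash
python3 -m jog '[{"dx":-6,"dy":-15,"dz":0,"ax":0,"ay":0,"az":0},{"dx":-6,"dy":-14,"dz":0,"ax":0,"ay":0,"az":0},{"dx":0,"dy":0,"dz":20,"ax":0,"ay":0,"az":0},{"dx":0,"dy":0,"dz":25,"ax":0,"ay":0,"az":0},{"dx":0,"dy":0,"dz":25,"ax":0,"ay":0,"az":0},{"dx":0,"dy":0,"dz":20,"ax":0,"ay":0,"az":0},{"dx":0,"dy":0,"dz":15,"ax":0,"ay":0,"az":0},{"dx":0,"dy":0,"dz":0,"ax":0,"ay":0,"az":0},{"dx":0,"dy":0,"dz":0,"ax":0,"ay":0,"az":0},{"dx":0,"dy":0,"dz":0,"ax":0,"ay":0,"az":0}]';python3 k.py .6213 -.2742 .087
python3 - <<'E'
from workcell import bot, optics
from h import *
s=bot.read_state();w=wrist(optics.read_camera("wrist"),s);c=optics.read_camera("scene");np.savez("pics/w10.npz",**w);np.savez("pics/s10.npz",**c)
a=cv2.resize(w["img"][60:360,130:430],(400,400));b=cv2.resize(c["img"][120:220,170:270],(400,400),interpolation=cv2.INTER_CUBIC)
cv2.imwrite("pics/m10.png",np.hstack([a,b])[:,:,::-1])
M=Ro.from_rotvec(s["tcp_rot"]).as_matrix();p=s["tool_pos"]
H=p-.06*M[:,0]+.191*M[:,2];print("H",H)
up=-M[:,2];e=M[:,0]
f=lambda q:(c_(q)).round(1)
for n,X in (("rimc",H+.055*up),("earend top",H+.055*up+.09*e),("footc",H)):print(n,proj(c,X).round(1),proj(w,X).round(1))
for n,X in (("nest",[.5633,-.259,.04]),("rest65",[.6262,-.2755,.04]),("rest90",[.6504,-.2818,.04])):print(n,proj(c,X).round(1),proj(w,X).round(1))
E
```

```text
time: 16.3
tool_pos: [0.623, -0.2734, 0.2739]
tcp_rot: [3.116, -0.399, 0.003]
wrist_force: [-0.0, 0.3, -0.8]
width: 0.102
grip_force: 115.5
q [-0.45   0.375  1.711  0.     1.054  1.375] t 16.3 G [ 0.6233 -0.2735  0.1189] tilt 0.1 ear dir [ 0.968 -0.252  0.002]
tool mm to bring G to target [-1.9  1.2 31.9]
H [ 0.56534534 -0.25839322  0.08276712]
rimc [227.7 143.2] [279.  432.8]
earend top [192.3 150.8] [279.  253.1]
footc [229.5 161. ] [278.9 348.3]
nest [231.4 173.5] [280.3 310.7]
rest65 [207.8 179.1] [280.6 230.5]
rest90 [198.5 181.4] [280.7 195.7]
```

View pics/m10.png

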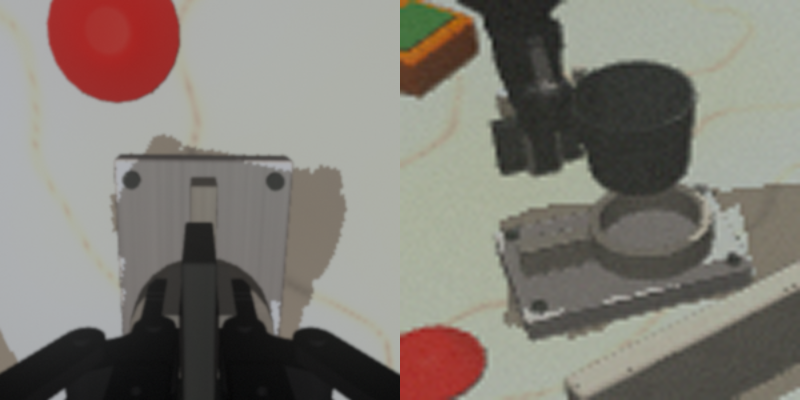

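The rest end is at crop (203,186), the ear end at (199,262), and the plate edges are parallel to the ear. Against my predictions this calls for a small correction of dx ≈ -3.5 and dy ≈ +2, then about 32 mm down.

```bash
python3 -m jog '[{"dx":-3.5,"dy":2,"dz":0,"ax":0,"ay":0,"az":0},{"dx":0,"dy":0,"dz":0,"ax":0,"ay":0,"az":0},{"dx":0,"dy":0,"dz":8,"ax":0,"ay":0,"az":0},{"dx":0,"dy":0,"dz":8,"ax":0,"ay":0,"az":0},{"dx":0,"dy":0,"dz":6,"ax":0,"ay":0,"az":0},{"dx":0,"dy":0,"dz":5,"ax":0,"ay":0,"az":0},{"dx":0,"dy":0,"dz":3,"ax":0,"ay":0,"az":0},{"dx":0,"dy":0,"dz":2,"ax":0,"ay":0,"az":0},{"dx":0,"dy":0,"dz":0,"ax":0,"ay":0,"az":0},{"dx":0,"dy":0,"dz":0,"ax":0,"ay":0,"az":0},{"dx":0,"dy":0,"dz":0,"ax":0,"ay":0,"az":0},{"dx":0,"dy":0,"dz":0,"ax":0,"ay":0,"az":0},{"dx":0,"dy":0,"dz":0,"ax":0,"ay":0,"az":0},{"dx":0,"dy":0,"dz":0,"ax":0,"ay":0,"az":0}]';python3 k.py .6213 -.2742 .087
python3 - <<'E'
from workcell import bot, optics
from h import *
s=bot.read_state();w=wrist(optics.read_camera("wrist"),s);c=optics.read_camera("scene");t=optics.read_camera("top")
M=Ro.from_rotvec(s["tcp_rot"]).as_matrix();H=s["tool_pos"]-.06*M[:,0]+.191*M[:,2];e=M[:,0];print("H",H)
for n,X in (("rimc",H+[0,0,.055]),("earend top",H+.09*e+[0,0,.055]),("footc",H)):print(n,proj(c,X).round(1),proj(w,X).round(1))
N=np.array([.5633,-.259,.04]);d=np.array([.967,-.254,0])
for n,X in (("nest",N),("rest90",N+.09*d),("rest90bot",N+.09*d-[0,0,.022])):print(n,proj(c,X).round(1),proj(w,X).round(1))
a=cv2.resize(w["img"][110:310,180:380],(400,400),interpolation=cv2.INTER_CUBIC);b=cv2.resize(c["img"][120:210,180:270],(400,400),interpolation=cv2.INTER_CUBIC)
cv2.imwrite("pics/m11.png",np.hstack([a,b])[:,:,::-1])
im=t["img"];print("ball check tray region",im.shape)
E
```

```text
time: 17.57
tool_pos: [0.6185, -0.2751, 0.2406]
tcp_rot: [3.116, -0.401, 0.001]
wrist_force: [1.3, -0.7, -1.9]
width: 0.102
grip_force: 115.5
q [-0.455  0.404  1.739 -0.     0.998  1.371] t 17.5667 G [ 0.6186 -0.2751  0.0856] tilt 0.0 ear dir [ 0.967 -0.253  0.001]
tool mm to bring G to target [ 2.4 -1.6 -1.4]
H [ 0.56057445 -0.25995125  0.04957382]
rimc [230.1 153.2] [279.  432.8]
earend top [195.7 160.9] [279.1 253. ]
footc [231.8 170.1] [278.9 348.3]
nest [231.4 173.5] [276.5 334.9]
rest90 [198.6 181.4] [276.3 202.3]
rest90bot [199.7 187.7] [276.5 193.4]
ball check tray region (420, 560, 3)
```

View pics/m11.png

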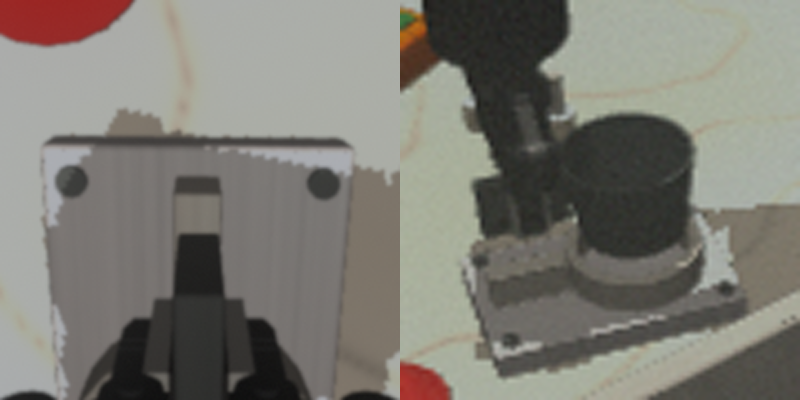

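Both views agree that the housing is centred on the ring to within about 2 mm, about 10 mm above it. The ear (u≈279.5) lies over the rest (u≈278.5). I'll hand the job in.

```bash
python3 -c "
from workcell import bot
print(abs(bot.read_state()['joint_vel']).max()); print(bot.finish_job())"
```

```text
0.0011057884655040658
the job is handed in; nothing more can be done
None
```

Both balls are in the tray, and I handed in the job with the housing held upright and still, about 10 mm above the jig nest, centred to within about 2 mm, with its ear over the rest; no verdict came back, and I viewed 13 pictures against the limit of 10.

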